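# Set and lock the sprung leg of a shop display turntable

### The arm

A 6-joint arm with a two-finger parallel gripper is mounted at the origin on the work surface. World frame = base frame: x ahead of the robot, y to its left, z up, the work surface at z = 0. Lengths are in m, angles in degrees, forces in N, time in s.
With the tool pointing down it reaches from about 0.4 to 0.825 m from the base axis. Payload 7 kg.
Tool frame: the origin (TCP) lies midway between the tips of the shut fingers; the grasp point (between the pads) lies 19 mm behind it; z points along the fingers, y is the line along which they close (so a half turn about z gives the same grasp; the last joint's range is limited). The gripper opens to 88 mm and grips with 3 to 60 N. Pads are 19 mm wide; open, the fingers measure 130 mm over their backs; the gripper's body (78 mm by 193 mm) begins 47 mm behind the grasp point.
Start: joints at [-52.936, 20.546, 0.682, 0, -70.136, -16.507], TCP at [0.237, -0.632, 0.202] pointing down, gripper open.
Joint ranges: [-176.03, 176.03], [-82.01, 121.73], [-58.28, 71.71], [-173.87, 95.51], [-174.79, -0.11], [-173.66, 173.66]. Speed limits (degrees/s): [136.94, 136.94, 172.46, 180, 180, 180].

### API

Orientations are given as [roll, pitch, yaw] about the fixed x, y, z axes, in that order (R = Rz(yaw) Ry(pitch) Rx(roll)).
In Python, from plant import telemetry, viewer, workorder gives the robot as it stands. The module is installed in compiled form; this text tells all that it offers.
- The arm moves only by the tool carry_out, never from a script. Its argument "rows" is a list of rows, each a list of 6 numbers: the shift along the tool's x, y, z in m, then the turn, a rotation vector about the tool's x, y, z in rad. In form: [[tx, ty, tz, ax, ay, az], ...]. A call has 1 to 8 rows; each row is the pose to reach, as a shift and turn from the pose commanded when the call began, along the tool's axes at that moment; what a row does not reach only later rows make up. A row lasts 1/8 s, in which the tool goes at most 62.5 mm and 10.7 degrees, less where a joint would pass 70% of its speed; a pose out of reach is approached as far as the arm can. A call with a gripper value outside its range is refused whole. "grip" is the gripper's target within -1 to 1 (fully open at 1, half-way at 0, shut at -1), set as the call begins (left out, the last holds). The fingers move at their own pace and stop on an object; the grip force is fixed at half the most. Time passes only in rows, so rows that repeat a pose let the fingers close. It gives the time, the measured TCP pose, the force, the opening and the grip force at its end, in the units of the state.
- telemetry.get_obs(): the state, without advancing time (a new reading comes with each control period).
- viewer.snapshot(name): name is "scene" or "side" or "wrist"; returns the picture (420x560x3 uint8, red, green, blue); there is no depth.
- viewer.camera_info(name): a dict with "intrinsics" (3x3 intrinsics, pixels), "extrinsics" (4x4, takes a point from camera to world coordinates); the wrist camera has in their place "tool_from_camera" (4x4, takes a point from camera to tool coordinates, whose origin is the TCP and whose axes are the flange's). Camera axes: x right, y down, z forward; pixel columns grow to the right and rows downward; lengths in m; the calibration is good to about 2 mm. A picture is of the moment at which its call begins: read the wrist's pose just before it. camera_info takes no time and is no camera call.
- workorder.close_job(): hands the job in; it is judged then, once.
The state is a dict: "clock": time; "joint_pos": joint angles; "qvel": joint speeds; "tau": joint torques, N m; "tool_pos": TCP position; "orientation": TCP orientation; "force": force on the tool from outside, world axes, zero at the start; "moment": the same for the moment, N m; "opening": finger opening in m; "gripper_force": force on a finger pad.
Only numpy, scipy, OpenCV 4.12 (cv2) and the standard library are available. Lean on these libraries where they do the work, as an engineer would, in place of code of your own. Each camera call takes 0.05 s, during which the arm holds its last target. There are 200 camera calls.

### The job

Before the motorised car display is adjusted, turn its rotary isolator from on to off. Then pull the display's sprung sliding leg out by its crossbar until the bar is level with the pointer on the scale and, while holding the leg at that mark, slide the cam lever along the bar fully home against the leg. Finish still holding the leg by the crossbar at the mark with the lever shut and do not let go (a locking pin is fitted next), and leave the loose things on the table where they are.

Things in the scene. Friction and masses are not known exactly. Their poses are not given: they have to be found in the camera images.
- handle_grip (a point): Middle of the isolator's rotary handle, on its vertical turning axis, 81 mm above the table. The handle is a black upright grip bar 60 mm long (along this point's x), 15 mm thick (y), its top 14 mm above this point and its underside 14 mm below, on a 40 mm round boss. It tops a fixed grey box 110 x 100 x 55 mm high, whose place and yaw vary.
- handle (a joint): Angle of the isolator handle, rad: 0 = ON stop (start; handle lined up with the long steel ridge on the box), 1.047 = OFF stop (60 degrees counter-clockwise from above; pointing to the round steel stud). Both are hard stops; in between it turns stiffly (about 0.12 N m) and stays where it is left.
- stand: Fixed display stand: brown wooden base plate 430 x 230 x 8 mm, black plinth 75 mm high on it with turntable and white toy car (to 121 mm). Origin on the table under the middle of the leg guide's mouth. Its -x (towards the robot) is the way the leg pulls out; its y runs along the crossbar, +y to the robot's left. Guide: x 0 to 50 mm, 58 mm wide, 78 mm high; plinth from x = 50 mm. Place, yaw vary.
- leg (a joint): How far the leg has been pulled out, m: 0 = fully in (start) to 0.110, along the stand's -x. A return spring pulls it in with about 3.5 N at 0, rising to about 9 N at 0.110 (plus about 1 N of friction); released, it runs back in.
- bar_mid (a point): Middle of the leg's end block (34 x 38 x 30 mm high, aluminium), on the crossbar's axis, 60 mm above the table (52 mm above the base plate). Axes as the stand's; with the leg fully in it is 75 mm in front of the guide's mouth.
- bar_end (a point): Middle of the end face of the long end of the crossbar. The crossbar: a level round steel bar 14 mm thick along the stand's y, fixed to the leg; it runs from y = -65 mm (short end, by the scale) to y = +145 mm (long end) of bar_mid. It is the part to hold. It is free above and below, and can be taken from above by fingers in front of and behind it. (Its solid is called leg_c0.)
- bar_grip (a point): A point on the crossbar's axis 118 mm from the leg's middle towards the long end, outside the cam lever: a good place to hold (free bar from the lever's outer face to the end at 145 mm).
- cam (a joint): Travel of the cam lever along the crossbar towards the leg, m: 0 = open (starts at 0 to 0.006), 0.038 = fully home, nose against the leg's end block (hard stop). About 4 N of friction; stays where left; moves in and out with the leg. Fingers that straddle the crossbar beyond its outer face push it by their flank as they move along the bar.
- cam_face (a point): Middle of the outer face (stand's +y side) of the cam lever, on the crossbar's axis: 85 mm from the leg's middle when open, 47 mm when home. The lever is a black block round the bar, 34 mm across it x 20 mm along it x 30 mm high, with a thumb paddle up to 37 mm above the bar's axis and a steel nose 7 mm longer on the inner side.
- pointer_tip (a point): Tip of the pointer on the steel scale strip at the short end of the crossbar, 60 mm above the table, 6 mm beyond the bar's end (71 mm from the leg's middle line). Axes as the stand's. The leg is at its mark when the crossbar's axis is level with this tip along the stand's x (a pull of 45 to 95 mm, it varies). Fixed.
- car_a: loose red toy car, 72 x 36 x 31 mm, standing on the table to the right of the display stand (-y); origin at its underside; to be left alone
- car_b: loose blue toy car, 72 x 36 x 31 mm, standing behind the isolator (+x); origin at its underside; to be left alone
- tin: loose open steel tin, 72 mm across, 100 mm high, right of the display stand, before its plinth; origin at its underside; to be left alone
- carton: loose cardboard carton, 70 x 120 x 45 mm high, on the right of the table; origin at its underside; to be left alone
- jar: loose glass jar, 60 mm across, 85 mm high, left of the display stand's plinth; origin at its underside; to be left alone
- driver: loose screwdriver lying on the table between robot and stand, 200 mm long, 26 mm thick; origin at its middle, on the table; to be left alone
- tray: loose open black tray, 110 x 150 x 35 mm, on the robot's side of the isolator; origin at its underside; to be left alone
Not all that is in view belongs to the job. What is shaped like the part that bears handle_grip but orange is not meant.

How it is judged:
By the outcome, as a careful person would: the job done as asked, in the order asked, and still so for the second after the job is handed in, while the arm keeps its last pose, push and grip.
It also fails if it takes over 58 s, if anything falls off the work surface, if the arm or the gripper's body presses on something with over 40 N, if the wrist force passes 120 N, or if a joint passes its speed limit or range.

## Working session

There is one attempt and no reset: what is moved stays moved. The work goes in short steps, Python scripts to look and compute and a tool call to move; the robot and the scene stay as the last step left them, time stands still between calls to the robot, and variables do not carry over. Pictures are saved under pics/ and viewed, at most 10 in all, crops included, and the job is handed in when it is done.

Besides the shell and the picture viewer there is one more tool, called as name([rows], argument=value, ...), one row to a line, values as JSON. carry_out: Moves the arm, as the interface text tells. Its arguments: {"type":"object","properties":{"rows":{"type":"array"},"grip":{"type":"number"}},"required":["rows"]}

```bash
mkdir -p pics; cat > h.py <<'E'
import numpy as np, cv2
from scipy.spatial.transform import Rotation as R
from plant import telemetry, viewer, workorder
def obs(): return telemetry.get_obs()
def T():
    o=obs(); M=np.eye(4); M[:3,3]=o['tool_pos']; M[:3,:3]=R.from_euler('xyz',o['orientation'],degrees=True).as_matrix(); return M
def cam(n):
    c=viewer.camera_info(n); K=np.array(c['intrinsics'])
    E=np.array(c['extrinsics']) if n!='wrist' else T()@np.array(c['tool_from_camera'])
    return K,E
def snap(n,f=None):
    k=cam(n); im=viewer.snapshot(n)[:,:,::-1].copy()
    if f: cv2.imwrite('pics/'+f,im)
    return im,k
def ray(k,uv,z):
    K,E=k; d=E[:3,:3]@np.linalg.inv(K)@np.array([uv[0],uv[1],1.]); o=E[:3,3]
    return o+d*(z-o[2])/d[2]
def proj(k,p):
    K,E=k; q=K@(np.linalg.inv(E)@np.append(p,1))[:3]; return q[:2]/q[2]
E
python3 - <<'E'
from h import *
o=obs(); print(o)
for n in('scene','side'):
    im,k=snap(n,n+'0.png'); print(n,k[0].round(1).tolist(),k[1].round(3).tolist())
    np.savez('pics/'+n+'0.npz',K=k[0],E=k[1])
print(viewer.camera_info('wrist'))
a=cv2.imread('pics/scene0.png');b=cv2.imread('pics/side0.png')
E
```

```text
{'clock': 0.0, 'joint_pos': array([-5.29336150e+01,  2.05925365e+01,  6.34493401e-01, -2.07891440e-02,
       -7.01335145e+01, -1.65079938e+01]), 'qvel': array([-0.05663468,  0.00446895, -0.06165416, -0.05648735,  0.0098542 ,
       -0.07758611]), 'tau': array([ 1.86380654e-03, -5.82712054e+01,  2.93066454e+01,  6.99733034e+00,
        7.14212714e-03, -2.26420320e-04]), 'tool_pos': array([ 0.23684817, -0.63153726,  0.20121363]), 'orientation': array([ 1.79906663e+02, -7.28119848e-03, -1.59448683e+02]), 'force': array([-0.97760633, -0.00328607, -0.36947107]), 'moment': array([-0.00021803,  0.00022182, -0.00190476]), 'gripper_force': 0.0, 'opening': 0.08762738843834994}
scene [[432.2, 0.0, 282.7], [0.0, 432.2, 211.5], [0.0, 0.0, 1.0]] [[0.323, 0.581, -0.747, 1.409], [0.946, -0.204, 0.251, -0.333], [-0.007, -0.788, -0.616, 0.823], [0.0, 0.0, 0.0, 1.0]]
side [[426.8, 0.0, 283.8], [0.0, 426.8, 218.7], [0.0, 0.0, 1.0]] [[-0.878, -0.265, 0.399, 0.053], [-0.479, 0.485, -0.731, 0.847], [-0.0, -0.833, -0.553, 0.735], [0.0, 0.0, 0.0, 1.0]]
{'intrinsics': array([[306.81140305,   0.        , 280.11680483],
       [  0.        , 306.81140305, 207.99525569],
       [  0.        ,   0.        ,   1.        ]]), 'tool_from_camera': array([[ 1.09815993e-04, -9.63627084e-01, -2.67250502e-01,
         7.08261248e-02],
       [ 9.99999875e-01, -2.43225890e-05,  4.98610420e-04,
        -3.26221440e-04],
       [-4.86974730e-04, -2.67250524e-01,  9.63626961e-01,
        -1.83209169e-01],
       [ 0.00000000e+00,  0.00000000e+00,  0.00000000e+00,
         1.00000000e+00]])}
```

View pics/scene0.png

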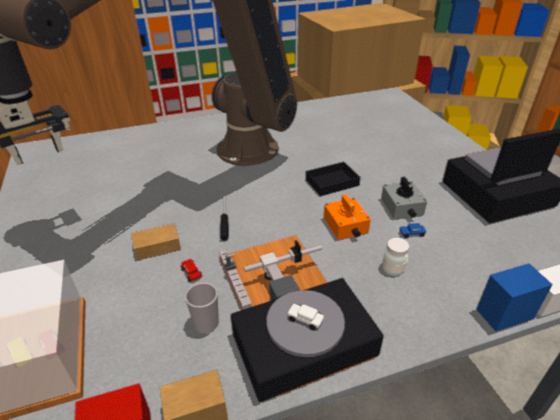

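View pics/side0.png

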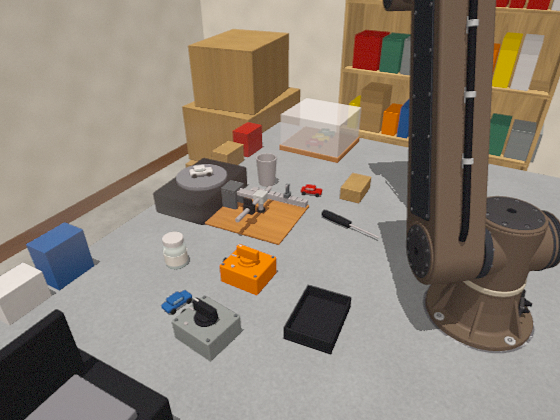

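The scene view shows two isolator-shaped boxes: grey at scene (404,197) / side (207,325), and orange at scene (347,217) / side (248,267). The grey one fits the description, since orange is explicitly not meant. The stand's crossbar is at scene (283,258) / side (258,203). One enlarged crop will confirm both.

```bash
python3 - <<'E'
import cv2,numpy as np
a=cv2.imread('pics/scene0.png');b=cv2.imread('pics/side0.png')
c=lambda im,x,y,w,h:cv2.resize(im[y:y+h,x:x+w],(400,300),interpolation=cv2.INTER_CUBIC)
o=np.vstack([np.hstack([c(a,370,165,80,60),c(b,160,280,100,75)]),np.hstack([c(a,210,225,140,105),c(b,200,165,120,90)])])
cv2.imwrite('pics/crop1.png',o)
E
```

```text
(no output)
```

View pics/crop1.png

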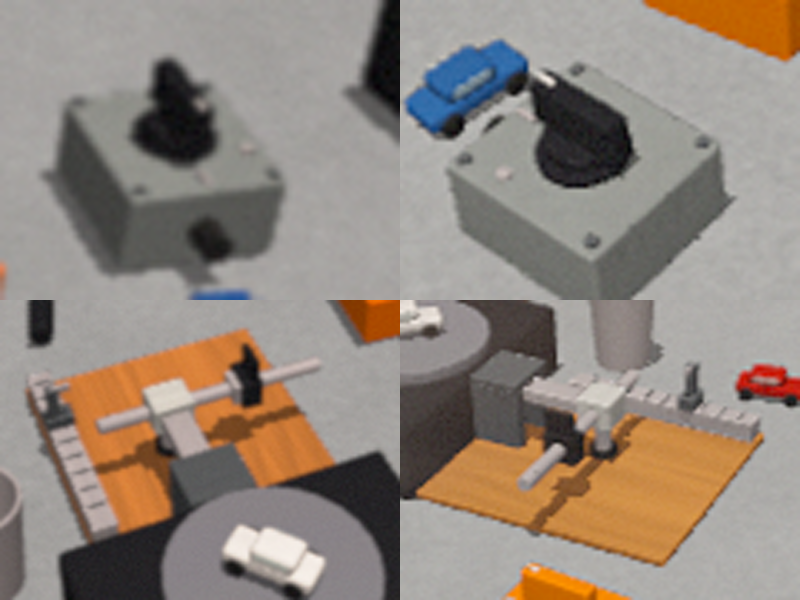

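The crop confirms the grey box with the black handle, handle lined up ON. It also shows the crossbar with its block, cam and pointer. Next I'll cast rays for rough positions.

```bash
python3 - <<'E'
from h import *
ld=lambda n:(lambda d:(d['K'],d['E']))(np.load(f'pics/{n}0.npz'))
S,D=ld('scene'),ld('side')
for n,uv in dict(L=(172.5,322.5),B=(202.5,295),Rr=(241,315),F=(210,345.5)).items(): print(n,ray(D,uv,.055).round(3))
print('boss',ray(D,(205.7,318.7),.067).round(3))
print('handle top ends',ray(D,(195,299),.095).round(3),ray(D,(216.5,309.5),.095).round(3))
for n,uv in dict(L=(384,185.5),F=(397,204),R=(426,201),B=(412,183.5)).items(): print('sc',n,ray(S,uv,.055).round(3))
print('bar long',ray(S,(321.3,248.1),.06).round(3),ray(D,(238,219),.06).round(3))
print('bar short',ray(S,(245,268.75),.06).round(3))
print('block top',ray(S,(268.5,256.5),.075).round(3),ray(D,(260,193.5),.075).round(3))
print('ptr',ray(S,(229,260),.08).round(3))
E
```

```text
L [0.56  0.408 0.055]
B [0.556 0.311 0.055]
Rr [0.445 0.321 0.055]
F [0.454 0.419 0.055]
boss [0.498 0.374 0.067]
handle top ends [0.533 0.36  0.095] [0.475 0.363 0.095]
sc L [0.457 0.321 0.055]
sc F [0.554 0.309 0.055]
sc R [0.57  0.398 0.055]
sc B [0.476 0.409 0.055]
bar long [0.661 0.022 0.06 ] [0.655 0.019 0.06 ]
bar short [ 0.668 -0.183  0.06 ]
block top [ 0.661 -0.12   0.075] [ 0.661 -0.113  0.075]
ptr [ 0.646 -0.216  0.08 ]
```

```bash
cat >> h.py <<'E'
def row(p,yaw):
    M=T(); Rt=R.from_euler('xyz',[180,0,yaw],degrees=True).as_matrix()
    s=M[:3,:3].T@(np.array(p)-M[:3,3]); a=R.from_matrix(M[:3,:3].T@Rt).as_rotvec()
    print('row',s.round(4).tolist(),a.round(4).tolist())
E
python3 - <<'E'
from h import *
row([.58,-.28,.28],-125)
E
```

```text
row [-0.4447, 0.2089, -0.0784] [0.0014, 0.0003, -0.6012]
```

carry_out([
  [-0.445,0.209,-0.078,0.0014,0.0003,-0.601],
  [-0.445,0.209,-0.078,0.0014,0.0003,-0.601],
  [-0.445,0.209,-0.078,0.0014,0.0003,-0.601],
  [-0.445,0.209,-0.078,0.0014,0.0003,-0.601],
  [-0.445,0.209,-0.078,0.0014,0.0003,-0.601],
  [-0.445,0.209,-0.078,0.0014,0.0003,-0.601],
  [-0.445,0.209,-0.078,0.0014,0.0003,-0.601],
  [-0.445,0.209,-0.078,0.0014,0.0003,-0.601],
], grip=0.0)

```text
clock: 1.1
tool_pos: [0.5814, -0.2782, 0.2803]
orientation: [-179.9, -0.0, -125.0]
force: [1.0, -0.3, -0.9]
opening: 0.0437
gripper_force: 0.0
```

```bash
python3 - <<'E'
from h import *
o=obs();print(o['clock'],o['tool_pos'],o['orientation'],o['opening'],o['joint_pos'].round(1))
row([.61,-.10,.25],-92)
E
```

```text
1.1 [ 0.58136335 -0.27820841  0.28028167] [-1.79947251e+02 -4.22295078e-02 -1.24990442e+02] 0.04373792141232645 [ -8.2  15.6   3.6   0.1 -78.  -26.8]
row [-0.1624, 0.0788, 0.0301] [-0.0007, -0.001, -0.5758]
```

carry_out([
  [-0.162,0.079,0.03,0,0,-0.576],
  [-0.162,0.079,0.03,0,0,-0.576],
  [-0.162,0.079,0.03,0,0,-0.576],
  [-0.162,0.079,0.03,0,0,-0.576],
  [-0.162,0.079,0.03,0,0,-0.576],
])

```text
clock: 1.72
tool_pos: [0.6084, -0.1019, 0.2498]
orientation: [-180.0, -0.1, -92.0]
force: [-0.6, -0.0, -0.3]
opening: 0.0439
gripper_force: 0.0
```

```bash
python3 - <<'E'
from h import *
im,k=snap('wrist','w1.png'); np.savez('pics/w1.npz',K=k[0],E=k[1])
for p in ([.658,.02,.06],[.668,-.183,.06],[.65,-.215,.06]): print(proj(k,p).round(0))
row([.504,.30,.25],-184)
E
```

```text
[247. 274.]
[228. 117.]
[241.  87.]
row [-0.3985, 0.119, -0.0007] [-0.0015, -0.0007, 1.6043]
```

View pics/w1.png

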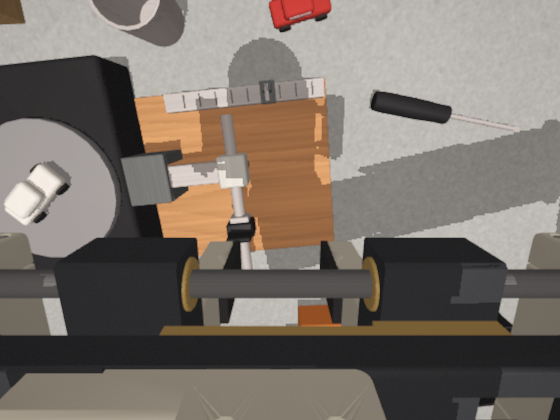

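The wrist view shows the crossbar running from (228,117) to about (247,270). The cam is at (240,228), the end block at (232,171), and the pointer at about (268,92) on the scale.

```bash
python3 - <<'E'
import cv2
im=cv2.imread('pics/w1.png')[70:220,160:340]
cv2.imwrite('pics/crop2.png',cv2.resize(im,None,fx=4,fy=4,interpolation=cv2.INTER_CUBIC))
E
```

```text
(no output)
```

View pics/crop2.png

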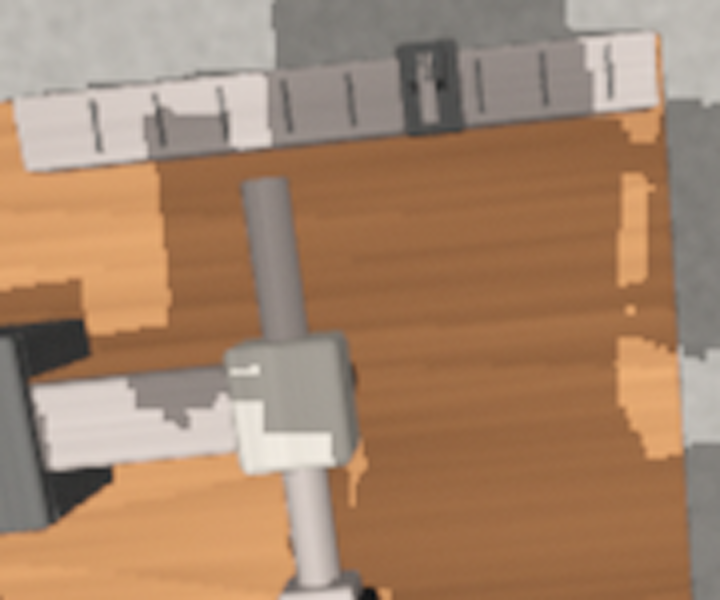

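```bash
python3 - <<'E'
from h import *
ld=lambda n:(lambda d:(d['K'],d['E']))(np.load(f'pics/{n}.npz'))
S,D,W=ld('scene0'),ld('side0'),ld('w1')
def tri(obs):
    A=np.zeros((3,3));b=np.zeros(3);L=[]
    for (K,E),uv in obs:
        d=E[:3,:3]@np.linalg.inv(K)@np.array([*uv,1.]);d/=np.linalg.norm(d);P=np.eye(3)-np.outer(d,d);A+=P;b+=P@E[:3,3];L.append((P,E[:3,3]))
    x=np.linalg.solve(A,b);return x.round(4),[round(float(np.linalg.norm(P@(x-o))),4) for P,o in L]
pc=lambda x,y:(160+x/4,70+y/4)
print('post top',tri([(S,(228.2,254.75)),(D,(287,184.5))]),tri([(W,pc(428,55)),(S,(228.2,254.75)),(D,(287,184.5))]))
print('base',tri([(S,(231.7,267)),(D,(287,197.4))]))
s=ray(W,pc(265,182),.06); q=ray(W,pc(317,570),.06); print('short',s,'cam side',q)
e=np.arctan2(-(q-s)[0],(q-s)[1]);print('yaw',np.degrees(e))
# block top
c=[ray(W,pc(*p),.075) for p in((228,348),(345,335),(358,460),(242,472))];print('block',np.round(c,4),np.mean(c,0).round(4))
# scale edges for yaw, and cross bar
a,b=ray(W,pc(28,170),.012),ray(W,pc(660,107),.012);print('scale edge yaw',np.degrees(np.arctan2((a-b)[1],(a-b)[0])))
u=np.array([np.cos(e),np.sin(e)]);v=np.array([-u[1],u[0]])
for z in(.05,.06,.07,.08):
  for nm,p in(('top',(428,55)),('mid',(430,85)),('inner',(434,132))):
    t=ray(W,pc(*p),z); print(z,nm,t.round(4),'pull',round(float((s[:2]-t[:2])@u),4),'beyond end',round(float((s[:2]-t[:2])@v),4))
E
```

```text
post top (array([ 0.6186, -0.2119,  0.0706]), [0.0012, 0.0012]) (array([ 0.6195, -0.2137,  0.0706]), [0.0022, 0.0018, 0.0019])
base (array([ 0.6168, -0.2071,  0.0249]), [0.0001, 0.0001])
short [ 0.66937743 -0.18425696  0.06      ] cam side [ 0.66252653 -0.06628106  0.06      ]
yaw 3.3234547810803665
block [[ 0.6813 -0.1383  0.075 ]
 [ 0.6473 -0.1408  0.075 ]
 [ 0.6458 -0.1041  0.075 ]
 [ 0.6804 -0.1017  0.075 ]] [ 0.6637 -0.1212  0.075 ]
scale edge yaw 3.3920031663227603
0.05 top [ 0.6207 -0.2182  0.05  ] pull 0.0506 beyond end 0.0311
0.05 mid [ 0.6205 -0.21    0.05  ] pull 0.0503 beyond end 0.0229
0.05 inner [ 0.6199 -0.1969  0.05  ] pull 0.0501 beyond end 0.0098
0.06 top [ 0.6204 -0.2171  0.06  ] pull 0.0508 beyond end 0.0299
0.06 mid [ 0.6202 -0.2091  0.06  ] pull 0.0506 beyond end 0.0219
0.06 inner [ 0.6196 -0.1963  0.06  ] pull 0.0504 beyond end 0.0092
0.07 top [ 0.62   -0.2159  0.07  ] pull 0.0511 beyond end 0.0287
0.07 mid [ 0.6198 -0.2081  0.07  ] pull 0.0509 beyond end 0.0209
0.07 inner [ 0.6193 -0.1957  0.07  ] pull 0.0507 beyond end 0.0085
0.08 top [ 0.6196 -0.2147  0.08  ] pull 0.0514 beyond end 0.0275
0.08 mid [ 0.6195 -0.2072  0.08  ] pull 0.0512 beyond end 0.02
0.08 inner [ 0.6189 -0.1951  0.08  ] pull 0.051 beyond end 0.0079
```

The pointer gives a pull of about 50.6 mm with stand yaw of about 3.35°. The sizes check out: the block is 34 x 37 mm and the pointer sits just beyond the bar's short end. The isolator comes next.

carry_out([
  [-0.23,0.08,0,0,0,0.8],
  [-0.46,0.033,0,0,0,1.604],
  [-0.46,0.033,0,0,0,1.604],
  [-0.46,0.033,0,0,0,1.604],
  [-0.46,0.033,0,0,0,1.604],
  [-0.46,0.033,0,0,0,1.604],
  [-0.46,0.033,0,0,0,1.604],
  [-0.46,0.033,0,0,0,1.604],
])

```text
clock: 2.78
tool_pos: [0.5922, 0.36, 0.2491]
orientation: [-179.9, 0.0, -176.0]
force: [-0.3, -1.1, -0.1]
opening: 0.0436
gripper_force: 0.0
```

```bash
python3 - <<'E'
from h import *
row([.585,.36,.25],-184)
E
```

```text
row [0.0072, 0.0005, -0.0009] [-0.0014, 0.0005, 0.1401]
```

carry_out([
  [0.007,0,0,0,0,0.14],
  [0.007,0,0,0,0,0.14],
])

```text
clock: 3.02
tool_pos: [0.5852, 0.3574, 0.2492]
orientation: [-179.9, 0.0, 176.4]
force: [-0.1, -0.8, 0.0]
opening: 0.0439
gripper_force: 0.0
```

```bash
python3 - <<'E'
from h import *
im,k=snap('wrist'); np.savez('pics/w2.npz',K=k[0],E=k[1])
c=proj(k,[.504,.363,.08]);print(c)
x,y=int(max(0,c[0]-90)),int(max(0,c[1]-70)); print(x,y)
cv2.imwrite('pics/crop3.png',cv2.resize(im[y:y+140,x:x+180],None,fx=4,fy=4,interpolation=cv2.INTER_CUBIC))
E
```

```text
[280.58032276 112.89667951]
190 42
```

View pics/crop3.png

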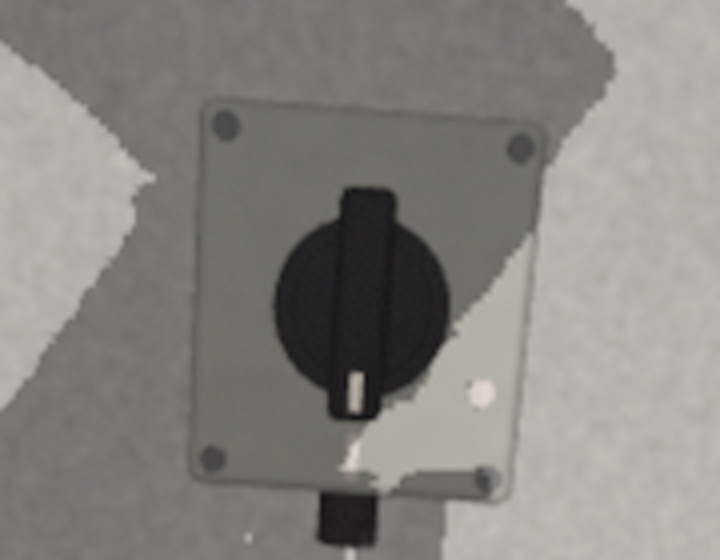

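The crop shows the grey isolator from above. The handle runs from (369,190) to (354,418) in crop pixels, with its marked end at the ridge (350,455), which is ON. The stud is at (481,392), counter-clockwise from it.

```bash
python3 - <<'E'
from h import *
d=np.load('pics/w2.npz');W=(d['K'],d['E']); pc=lambda x,y:(190+x/4,42+y/4)
a,b=ray(W,pc(369,190),.095),ray(W,pc(354,418),.095);m=(a+b)/2
print('len',np.linalg.norm(a-b),m,'yaw',np.degrees(np.arctan2(*(b-a)[1::-1])))
bc=ray(W,pc(362,306),.067);print('boss',bc)
st=ray(W,pc(481,392),.057);print('stud',st,np.degrees(np.arctan2(*(st-bc)[1::-1])))
c=[ray(W,pc(*p),.055) for p in((203,98),(547,125),(508,502),(190,482))];print(np.round(c,4),np.mean(c,0))
y=np.degrees(np.arctan2(*(b-a)[1::-1]))
row([m[0],m[1],.11],y+180)
E
```

```text
len 0.057898948569221904 [0.51025256 0.36234556 0.095     ] yaw -7.469439657825774
boss [0.50972036 0.36255726 0.067     ]
stud [0.53644505 0.39655635 0.057     ] 51.831194755996094
[[0.4504 0.3212 0.055 ]
 [0.4635 0.4181 0.055 ]
 [0.5702 0.4038 0.055 ]
 [0.558  0.3067 0.055 ]] [0.51051139 0.36246666 0.055     ]
row [0.0754, 0.0008, 0.1394] [-0.0012, 0.0009, 0.07]
```

carry_out([
  [0.0755,0.001,0.08,0,0,0.07],
  [0.0755,0.001,0.13,0,0,0.07],
  [0.0755,0.001,0.13,0,0,0.07],
  [0.0755,0.001,0.177,0,0,0.07],
  [0.0755,0.001,0.177,0,0,0.07],
  [0.0755,0.001,0.177,0,0,0.07],
])

```text
clock: 3.82
tool_pos: [0.5109, 0.3637, 0.0741]
orientation: [-180.0, 0.1, 172.5]
force: [0.0, 0.2, 1.1]
opening: 0.0439
gripper_force: 0.0
```

carry_out([
  [0,0,0,0,0,0],
  [0,0,0,0,0,0],
  [0,0,0,0,0,0],
  [0,0,0,0,0,0],
], grip=-1)

```text
clock: 4.32
tool_pos: [0.5095, 0.3638, 0.0726]
orientation: [-180.0, 0.1, 172.5]
force: [0.4, -0.3, -0.2]
opening: 0.0096
gripper_force: 0.0
```

carry_out([
  [0,0,0,0,0,0],
  [0,0,0,0,0,0],
])

```text
clock: 4.58
tool_pos: [0.5094, 0.3636, 0.0722]
orientation: [-179.9, 0.0, 172.5]
force: [0.9, 0.9, 0.5]
opening: 0.0004
gripper_force: 0.0
```

```bash
python3 - <<'E'
from h import *
im,k=snap('wrist','w3.png'); a,_=snap('side')
cv2.imwrite('pics/mix.png',np.hstack([cv2.resize(im,(400,300)),cv2.resize(a[240:390,110:310],(400,300))]))
o=obs();print(o['tool_pos'],o['opening'],o['gripper_force'],proj(k,[.51,.3625,.095]))
E
```

```text
[0.50943731 0.36364895 0.07221564] 0.00044873116882420766 0.0 [277.62458686 254.1181429 ]
```

View pics/mix.png

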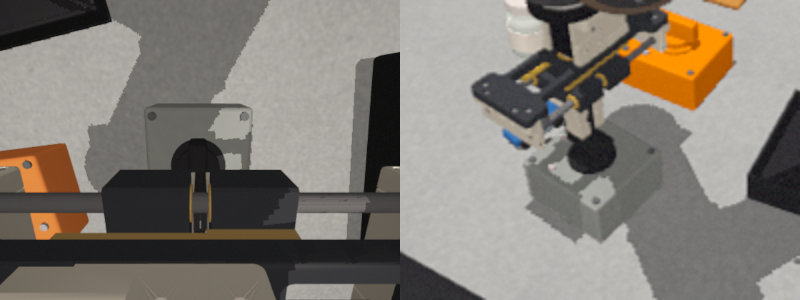

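```bash
python3 - <<'E'
from h import *
a,ks=snap('side'); b,kc=snap('scene'); im=cv2.imread('pics/w3.png')
p=obs()['tool_pos'];u=proj(ks,p);v=proj(kc,p)
f=lambda im,c,w,h:cv2.resize(im[int(c[1]-h/2):int(c[1]+h/2),int(c[0]-w/2):int(c[0]+w/2)],(400,300),interpolation=cv2.INTER_CUBIC)
cv2.circle(a,tuple(int(i) for i in u),1,(0,0,255),-1)
cv2.imwrite('pics/mix2.png',np.vstack([np.hstack([f(a,u,80,60),f(b,v,80,60)]),np.hstack([f(im,(280,250),160,120),f(im,(280,250),160,120)])]))
E
```

```text
(no output)
```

View pics/mix2.png

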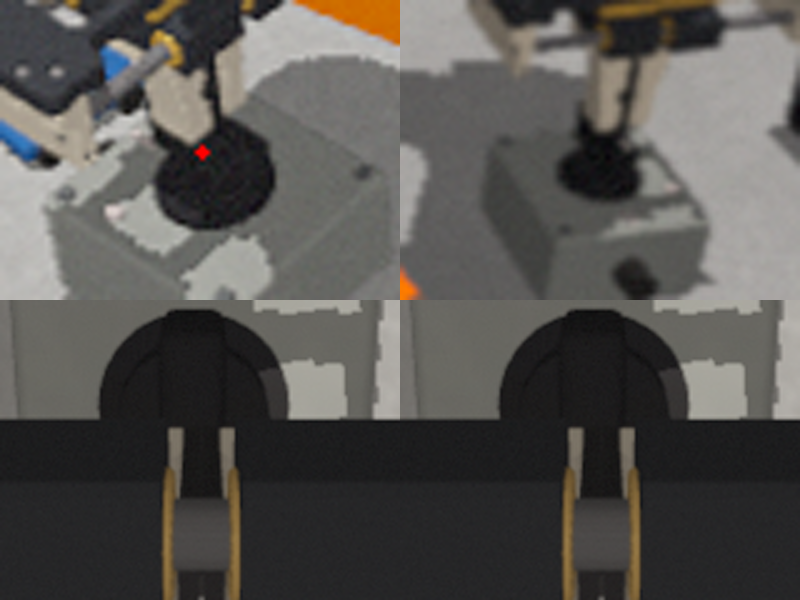

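The fingers look like they're around the handle, but the opening reads 0. I'll test with a small turn and watch the moment.

carry_out([
  [0,0,0,0,0,-0.15],
  [0,0,0,0,0,-0.3],
  [0,0,0,0,0,-0.3],
])

```text
clock: 5.15
tool_pos: [0.5095, 0.3636, 0.0723]
orientation: [-179.9, 0.0, -170.4]
force: [-0.2, 0.4, 0.3]
opening: 0.0
gripper_force: 0.0
```

```bash
python3 - <<'E'
from h import *
o=obs();print(o['clock'],o['orientation'],o['opening'],o['gripper_force'],o['force'],o['moment'])
im,k=snap('wrist','w4.png');a,ks=snap('side'); 
u=proj(ks,o['tool_pos'])
f=lambda im,c,w,h:cv2.resize(im[int(c[1]-h/2):int(c[1]+h/2),int(c[0]-w/2):int(c[0]+w/2)],(400,300),interpolation=cv2.INTER_CUBIC)
cv2.imwrite('pics/mix3.png',np.hstack([f(im,(280,220),240,180),f(a,u,80,60)]))
E
```

```text
5.15 [-1.79921890e+02  2.11146226e-02 -1.70412103e+02] 5.338631946693239e-07 0.0 [-0.15749748  0.39065749  0.26850252] [ 0.05337765 -0.0152745   0.00038186]
```

View pics/mix3.png

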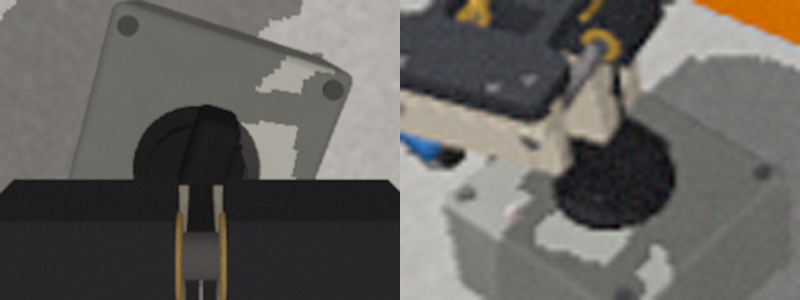

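The handle did not turn, and the fingers are shut with no force, so they may be just above it. I'll probe downward gently.

carry_out([
  [0,0,0.001,0,0,0],
  [0,0,0.002,0,0,0],
  [0,0,0.003,0,0,0],
])

```text
clock: 5.62
tool_pos: [0.5097, 0.3638, 0.0708]
orientation: [-179.9, 0.1, -170.4]
force: [-5.7, -3.2, 15.2]
opening: 0.0002
gripper_force: 8.0
```

Contact came at a reading of about 0.071 with the fingers shut on top of something. I'll lift, reopen, realign, then go lower and close again.

carry_out([
  [0,0,-0.04,0,0,0],
  [0,0,-0.04,0,0,0.15],
  [0,0,-0.04,0,0,0.3],
  [0,0,-0.04,0,0,0.3],
  [0,0,-0.04,0,0,0.3],
  [0,0,-0.02,0,0,0.3],
  [0,0,0.0,0,0,0.3],
  [0,0,0.0,0,0,0.3],
], grip=0.15)

```text
clock: 6.62
tool_pos: [0.5086, 0.3627, 0.0677]
orientation: [-179.8, -0.1, 172.5]
force: [0.4, 0.9, -0.1]
opening: 0.0501
gripper_force: 0.0
```

carry_out([
  [0,0,0.004,0,0,0],
  [0,0,0.008,0,0,0],
  [0,0,0.008,0,0,0],
])

```text
clock: 7.0
tool_pos: [0.5095, 0.3637, 0.0614]
orientation: [-179.9, 0.0, 172.5]
force: [-0.9, -1.0, -0.4]
opening: 0.0501
gripper_force: 0.0
```

carry_out([
  [0,0,0,0,0,0],
  [0,0,0,0,0,0],
  [0,0,0,0,0,0],
  [0,0,0,0,0,0],
], grip=-0.7)

```text
clock: 7.5
tool_pos: [0.5092, 0.3627, 0.0613]
orientation: [-179.8, 0.0, 172.5]
force: [1.1, -10.1, 5.4]
opening: 0.0164
gripper_force: 4.4
```

```bash
python3 - <<'E'
from h import *
o=obs();print(o['clock'],o['tool_pos'],o['opening'],o['gripper_force'],o['force'],o['moment'])
E
```

```text
7.5 [0.50920761 0.3626709  0.06131271] 0.01644396032528888 4.373284578323364 [  1.10425296 -10.11742564   5.38984777] [-3.4845147  -0.50695789  0.04565568]
```

carry_out([
  [0,0,0,0,0,0],
  [0,-0.001,0.003,0,0,0],
  [0,-0.001,0.005,0,0,0],
  [0,-0.001,0.007,0,0,0],
], grip=-0.45)

```text
clock: 8.0
tool_pos: [0.5093, 0.3627, 0.0541]
orientation: [-179.9, 0.0, 172.5]
force: [-0.1, 0.5, 0.9]
opening: 0.024
gripper_force: 0.0
```

carry_out([
  [0,0,0,0,0,0],
  [0,0,0,0,0,0],
  [0,0,0,0,0,0],
], grip=-1)

```text
clock: 8.38
tool_pos: [0.5091, 0.3617, 0.0541]
orientation: [-179.9, 0.0, 172.4]
force: [0.2, -4.5, 1.1]
opening: 0.0147
gripper_force: 30.0
```

carry_out([
  [0,0,0,0,0,-0.17],
  [0,0,0,0,0,-0.34],
  [0,0,0,0,0,-0.51],
  [0,0,0,0,0,-0.68],
  [0,0,0,0,0,-0.85],
  [0,0,0,0,0,-1.0],
  [0,0,0,0,0,-1.06],
  [0,0,0,0,0,-1.06],
])

```text
clock: 9.38
tool_pos: [0.509, 0.3619, 0.0541]
orientation: [-179.9, -0.1, -126.9]
force: [-0.8, -4.0, 0.8]
opening: 0.0149
gripper_force: 30.0
```

```bash
python3 - <<'E'
from h import *
o=obs();print(o['clock'],o['tool_pos'],o['orientation'],o['opening'],o['gripper_force'],o['force'],o['moment'])
E
```

```text
9.375 [0.5090133  0.36193069 0.05410689] [-1.79934271e+02 -1.08512306e-01 -1.26876069e+02] 0.014914052942680767 30.036723911762238 [-0.76861111 -3.97924441  0.76807867] [-1.5244341   0.17568703 -0.26963035]
```

carry_out([
  [0,0,0,0,0,-0.04],
  [0,0,0,0,0,-0.04],
])

```text
clock: 9.62
tool_pos: [0.509, 0.362, 0.0541]
orientation: [-179.9, -0.1, -124.7]
force: [0.1, -4.8, 1.5]
opening: 0.0149
gripper_force: 30.9
```

```bash
python3 - <<'E'
from h import *
o=obs();print(o['orientation'],o['moment'])
E
```

```text
[-1.79943602e+02 -1.07697275e-01 -1.24666647e+02] [-1.84731233  0.25221193 -0.73343705]
```

carry_out([
  [0,0,0,0,0,0.05],
  [0,0,0,0,0,0.05],
  [0,0,0,0,0,0.05],
  [0,0,-0.04,0,0,0.05],
  [0,0,-0.09,0,0,0.05],
  [0.0,0,-0.14,0,0,0.05],
  [0.0,0,-0.14,0,0,0.05],
], grip=0.1)

```text
clock: 10.5
tool_pos: [0.5113, 0.365, 0.1995]
orientation: [-179.9, 0.5, -127.3]
force: [-0.6, -0.0, -1.6]
opening: 0.0478
gripper_force: 0.0
```

```bash
python3 - <<'E'
from h import *
c=viewer.camera_info('wrist');K=np.array(c['intrinsics'])
M=np.eye(4);M[:3,3]=[.5094,.3636,.0722];M[:3,:3]=R.from_euler('xyz',[180,0,172.5],degrees=True).as_matrix()
im=cv2.imread('pics/w3.png')
for dz in(0,.008,.024):
    M2=M.copy();M2[2,3]+=dz;W=(K,M2@np.array(c['tool_from_camera']))
    # grey box left/right edges along row 165 : gradient print once
    for r in(165,):
        if dz==0:
            g=im[r,:,:].astype(int).mean(1); print([int(x) for x in g[190:230:2]],[int(x) for x in g[330:370:2]])
        a=ray(W,(205,r),.055);b=ray(W,(352,r),.055);print(dz,np.linalg.norm(a-b))
E
```

```text
[115, 116, 115, 116, 115, 112, 95, 95, 93, 68, 68, 68, 65, 67, 84, 101, 100, 100, 98, 99] [165, 165, 165, 100, 120, 120, 122, 120, 118, 140, 152, 135, 173, 174, 170, 170, 170, 170, 170, 171]
0 0.09591554466792304
0.008 0.09974451935481424
0.024 0.10740246872859664
```

```bash
python3 - <<'E'
from h import *
row([.659,-.002,.13],-86.65)
im,k=snap('wrist','w5.png')
E
```

```text
row [0.2029, -0.3398, 0.0686] [-0.0052, 0.0073, -0.7097]
```

carry_out([
  [0.203,-0.34,0,0,0.007,-0.71],
  [0.203,-0.34,0,0,0.007,-0.71],
  [0.203,-0.34,0,0,0.007,-0.71],
  [0.203,-0.34,0,0,0.007,-0.71],
  [0.203,-0.34,0,0,0.007,-0.71],
  [0.203,-0.34,0,0,0.007,-0.71],
  [0.203,-0.34,0.068,0,0.007,-0.71],
  [0.203,-0.34,0.068,0,0.007,-0.71],
])

```text
clock: 11.55
tool_pos: [0.6532, -0.0072, 0.1213]
orientation: [179.4, -0.5, -86.9]
force: [-0.4, 0.5, -0.7]
opening: 0.0482
gripper_force: 0.0
```

```bash
python3 - <<'E'
from h import *
o=obs();print(o['clock'],o['tool_pos'],o['orientation'])
im,k=snap('wrist','w6.png'); np.savez('pics/w6.npz',K=k[0],E=k[1])
row([.659,-.002,.028],-86.65)
# bar edges: predicted bar axis line at several y, print brightness profile across
g=cv2.cvtColor(im,6)
for t in (20,40,100):
    p=np.array([.6656-.0585*t/1000,-.1194+t/1000,.06]); u=proj(k,p); a,b=u.round().astype(int)
    print(t,u.round(1),g[b,a-22:a+23:2].tolist() if 0<b<420 else None)
E
```

```text
11.55 [ 0.65320503 -0.00722004  0.12128459] [179.40292146  -0.4813335  -86.87496216]
row [-0.0051, -0.0061, 0.0942] [0.0089, -0.0087, -0.0027]
20 [272.5  94.9] [115, 114, 107, 108, 106, 106, 107, 121, 135, 141, 143, 140, 135, 129, 121, 109, 109, 111, 109, 109, 109, 110, 110]
40 [272.8 122.5] [112, 111, 112, 111, 113, 112, 110, 119, 132, 141, 142, 141, 134, 129, 121, 110, 115, 114, 115, 116, 116, 115, 115]
100 [273.5 198.6] [114, 114, 113, 115, 114, 114, 114, 113, 128, 139, 138, 139, 135, 131, 119, 108, 114, 114, 114, 114, 114, 114, 114]
```

carry_out([
  [-0.005,-0.0065,0.02,0.009,-0.0087,0],
  [-0.005,-0.0065,0.05,0.009,-0.0087,0],
  [-0.005,-0.0065,0.07,0.009,-0.0087,0],
  [-0.005,-0.0065,0.08,0.009,-0.0087,0],
  [-0.005,-0.0065,0.088,0.009,-0.0087,0],
  [-0.005,-0.0065,0.094,0.009,-0.0087,0],
  [-0.005,-0.0065,0.094,0.009,-0.0087,0],
])

```text
clock: 12.48
tool_pos: [0.6623, -0.0003, 0.0329]
orientation: [-179.6, 0.1, -86.7]
force: [0.3, 0.4, -0.0]
opening: 0.0484
gripper_force: 0.0
```

carry_out([
  [0,0,0,0,0,0],
  [0,0,0,0,0,0],
  [0,0,0,0,0,0],
  [0,0,0,0,0,0],
  [0,0,0,0,0,0],
], grip=-1)

```text
clock: 13.1
tool_pos: [0.6576, -0.0009, 0.0324]
orientation: [179.9, 0.0, -86.7]
force: [-13.5, 1.4, 10.3]
opening: 0.0131
gripper_force: 30.0
```

```bash
python3 - <<'E'
from h import *
o=obs();print(o['clock'],o['tool_pos'],o['orientation'],o['opening'],o['gripper_force'],o['force'])
E
```

```text
13.1 [ 0.65761269 -0.00094275  0.03239042] [ 1.79941338e+02  2.42787439e-02 -8.67422103e+01] 0.013060891515897977 29.987529516220093 [-13.48775526   1.43659345  10.32420783]
```

The grip is too high on the bar: the opening is 13.1 mm and there is a wedging lift force. I'll loosen it and go deeper in guarded steps.

carry_out([
  [0,0,0,0,0,0],
  [0,0.001,0,0,0,0],
  [0,0.001,0.003,0,0,0],
  [0,0.001,0.006,0,0,0],
  [0,0.001,0.009,0,0,0],
], grip=-0.45)

```text
clock: 13.72
tool_pos: [0.6614, -0.0004, 0.0234]
orientation: [-179.6, 0.1, -86.7]
force: [-0.3, 0.3, 0.4]
opening: 0.024
gripper_force: 0.0
```

carry_out([
  [0,0,0.003,0,0,0],
  [0,0,0.006,0,0,0],
  [0,0,0.006,0,0,0],
])

```text
clock: 14.1
tool_pos: [0.6612, -0.0004, 0.0174]
orientation: [-179.6, 0.1, -86.7]
force: [-0.2, 0.0, 0.3]
opening: 0.0239
gripper_force: 0.0
```

carry_out([
  [0,0.0035,0.002,0,0,0],
  [0,0.0035,0.002,0,0,0],
  [0,0.0035,0.002,0,0,0],
  [0,0.0035,0.002,0,0,0],
], grip=-1)

```text
clock: 14.6
tool_pos: [0.6577, -0.0006, 0.0155]
orientation: [-179.6, 0.1, -86.7]
force: [1.0, -1.0, -3.2]
opening: 0.0131
gripper_force: 30.0
```

```bash
python3 - <<'E'
from h import *
o=obs();print(o['clock'],o['tool_pos'],o['orientation'],o['opening'],o['gripper_force'],o['force'])
im,k=snap('wrist','w7.png')
E
```

```text
14.6 [ 6.57706386e-01 -5.92485547e-04  1.55290355e-02] [-1.79619526e+02  5.65804337e-02 -8.67018476e+01] 0.013098294932053526 29.996402263641357 [ 0.9820141  -1.03227346 -3.24628532]
```

carry_out([
  [0,0.01,0,0,0,0],
  [0,0.02,0,0,0,0],
  [0,0.03,0,0,0,0],
  [0,0.04,0,0,0,0],
  [0,0.048,0,0,0,0],
  [0,0.05,0,0,0,0],
  [0,0.05,0,0,0,0],
])

```text
clock: 15.52
tool_pos: [0.6091, -0.0037, 0.0155]
orientation: [-179.5, 0.0, -86.7]
force: [4.9, -3.5, -6.8]
opening: 0.0129
gripper_force: 30.0
```

```bash
python3 - <<'E'
from h import *
o=obs();print(o['clock'],o['tool_pos'],o['orientation'],o['opening'],o['gripper_force'],o['force'])
im,k=snap('wrist','w8.png'); np.savez('pics/w8.npz',K=k[0],E=k[1])
p=proj(k,[.6196,-.2,.06]);print(p, proj(k,[.615,-.184,.06]))
x,y=int(p[0]-70),max(0,int(p[1]-45)); print(x,y)
cv2.imwrite('pics/crop4.png',cv2.resize(im[y:y+105,x:x+140],(800,600),interpolation=cv2.INTER_CUBIC))
s,ks=snap('side','s8.png');c,kc=snap('scene','c8.png')
E
```

```text
15.525 [ 0.60908255 -0.00367445  0.0155277 ] [-1.79478661e+02  4.67547644e-02 -8.66886192e+01] 0.012890314355030057 29.995382130146027 [ 4.91143646 -3.50217446 -6.7543235 ]
[ 285.06499331 -273.65610423] [ 295.62947662 -207.7058668 ]
215 0
```

carry_out([
  [0,0.0025,0,0,0,0],
  [0,0.0025,0,0,0,0],
])

```text
clock: 15.92
tool_pos: [0.607, -0.0038, 0.0156]
orientation: [-179.4, 0.0, -86.7]
force: [6.3, -2.5, -7.8]
opening: 0.0131
gripper_force: 30.0
```

```bash
python3 - <<'E'
from h import *
o=obs();print(o['clock'],o['tool_pos'],o['force'])
s,ks=snap('side','s9.png');c,kc=snap('scene','c9.png')
sh=[.6656-.051,-.1194-.003,.06]
u=proj(ks,[.617,-.195,.06]);v=proj(kc,[.617,-.195,.06]);print(u,v)
f=lambda im,c,w,h:cv2.resize(im[int(c[1])-h//2:int(c[1])+h//2,int(c[0])-w//2:int(c[0])+w//2],(400,600),interpolation=cv2.INTER_CUBIC)
cv2.imwrite('pics/last.png',np.hstack([f(s,u,40,60),f(c,v,40,60)]))
E
```

```text
15.925 [ 0.60701388 -0.00377792  0.01555503] [ 6.33652607 -2.54942042 -7.78000759]
[285.22441044 189.58218535] [235.29457755 256.12225062]
```

View pics/last.png

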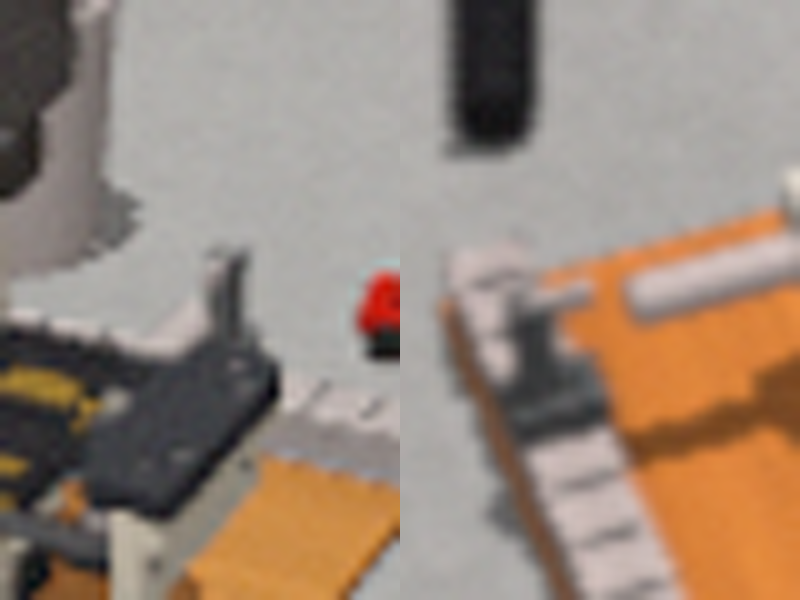

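The last view (scene, right half) shows the pointer needle with its tip at crop (590,292). The crossbar end is at (640,300) and its axis passes (795,258). I'll turn that into an offset along the stand's x.

```bash
python3 - <<'E'
from h import *
k=cam('scene'); pc=lambda x,y:(215+(x-400)/10-.45,226+y/10-.45)
c=cv2.imread('pics/c9.png')
e=np.radians(3.35);u=np.array([np.cos(e),np.sin(e)]);v=np.array([-u[1],u[0]])
P={n:ray(k,pc(*p),.06) for n,p in dict(tip=(590,292),needle0=(545,300),end=(637,300),far=(780,261)).items()}
for n,p in P.items(): print(n,p.round(4),'stand-x',round(float(p[:2]@u),4),'y',round(float(p[:2]@v),4))
# subpixel vertical profile in columns: bright bar & needle on orange (blue channel)
for col in range(229,258,2): print(col,c[246:266,col,0].tolist())
print(proj(k,[.61,-.19,.06])-proj(k,[.611,-.19,.06]))
# where bar is expected from w1 grip data
E
```

```text
tip [ 0.6106 -0.198   0.06  ] stand-x 0.598 y -0.2333
needle0 [ 0.6097 -0.2095  0.06  ] stand-x 0.5964 y -0.2448
end [ 0.6174 -0.1874  0.06  ] stand-x 0.6054 y -0.2232
far [ 0.6156 -0.1492  0.06  ] stand-x 0.6058 y -0.1849
229 [165, 167, 169, 171, 171, 171, 163, 125, 126, 158, 126, 82, 69, 72, 68, 63, 60, 59, 62, 67]
231 [167, 169, 167, 169, 172, 166, 139, 99, 126, 142, 115, 89, 84, 106, 133, 114, 93, 78, 68, 87]
233 [167, 168, 170, 172, 170, 158, 114, 108, 148, 127, 95, 67, 54, 60, 74, 99, 93, 90, 90, 90]
235 [162, 164, 167, 168, 164, 133, 80, 62, 64, 58, 62, 57, 56, 56, 59, 60, 62, 72, 87, 87]
237 [164, 166, 168, 167, 155, 103, 69, 92, 119, 104, 85, 71, 64, 59, 57, 55, 57, 56, 57, 57]
239 [166, 169, 169, 162, 130, 80, 97, 158, 185, 175, 148, 114, 83, 61, 59, 58, 58, 61, 58, 57]
241 [166, 166, 168, 153, 102, 78, 127, 182, 186, 167, 138, 103, 73, 56, 58, 59, 61, 57, 61, 58]
243 [167, 168, 161, 120, 75, 98, 166, 187, 178, 155, 119, 83, 63, 59, 62, 57, 58, 61, 59, 58]
245 [169, 168, 151, 94, 72, 132, 183, 185, 164, 130, 98, 69, 59, 57, 57, 60, 59, 61, 61, 59]
247 [170, 158, 117, 74, 109, 175, 189, 173, 147, 114, 80, 62, 58, 61, 60, 55, 58, 57, 60, 51]
249 [160, 137, 83, 77, 143, 183, 184, 163, 129, 97, 67, 56, 58, 57, 62, 57, 56, 58, 58, 55]
251 [159, 112, 74, 119, 179, 190, 172, 146, 111, 74, 61, 59, 63, 59, 60, 60, 52, 38, 36, 39]
253 [131, 98, 100, 152, 187, 185, 159, 126, 91, 64, 60, 59, 59, 57, 58, 51, 42, 35, 36, 40]
255 [192, 178, 158, 143, 146, 138, 121, 109, 93, 80, 72, 67, 64, 64, 55, 47, 36, 34, 39, 33]
257 [209, 213, 212, 204, 191, 157, 127, 121, 118, 123, 120, 118, 105, 68, 41, 35, 29, 27, 24, 36]
[-0.09542795 -0.25650581]
```

```bash
python3 - <<'E'
from h import *
w=cv2.cvtColor(cv2.imread('pics/w1.png'),6)
print('w1 cols 256..280');
for r in range(78,110,1): print(r,w[r,256:281].tolist())
s=cv2.cvtColor(cv2.imread('pics/s0.png') if False else cv2.imread('pics/side0.png'),6)
print('side0 cols 268..294')
for r in range(180,202): print(r,s[r,268:295].tolist())
E
```

```text
w1 cols 256..280
78 [125, 123, 122, 124, 124, 123, 123, 124, 122, 122, 124, 126, 127, 124, 121, 118, 121, 121, 123, 124, 125, 125, 126, 127, 130]
79 [126, 122, 121, 123, 125, 123, 123, 124, 123, 124, 124, 123, 120, 114, 109, 108, 108, 113, 123, 123, 125, 126, 126, 128, 130]
80 [127, 125, 123, 120, 115, 112, 109, 109, 106, 106, 104, 102, 98, 89, 86, 89, 87, 95, 115, 124, 126, 125, 125, 127, 129]
81 [128, 126, 118, 105, 93, 89, 87, 84, 82, 81, 80, 82, 81, 78, 77, 81, 83, 87, 108, 126, 127, 127, 123, 119, 122]
82 [127, 128, 113, 86, 79, 81, 81, 83, 81, 82, 85, 87, 81, 79, 75, 78, 82, 83, 107, 132, 137, 138, 134, 131, 134]
83 [127, 125, 111, 84, 80, 81, 81, 85, 99, 103, 102, 114, 89, 80, 76, 72, 81, 83, 113, 142, 145, 146, 142, 145, 145]
84 [130, 133, 126, 94, 80, 81, 81, 86, 110, 118, 118, 129, 88, 83, 75, 71, 81, 80, 112, 144, 144, 143, 137, 129, 138]
85 [141, 144, 142, 117, 79, 82, 82, 83, 102, 115, 120, 127, 81, 81, 76, 71, 82, 78, 108, 141, 142, 141, 126, 106, 134]
86 [145, 144, 143, 126, 81, 80, 81, 82, 106, 123, 117, 116, 79, 80, 74, 70, 81, 79, 110, 141, 141, 140, 124, 98, 129]
8
[... 5121 characters left out ...]
 177, 178]
197 [139, 141, 139, 139, 141, 138, 141, 139, 139, 135, 140, 148, 153, 148, 156, 115, 84, 81, 75, 72, 71, 158, 156, 160, 177, 183, 182]
198 [134, 141, 135, 140, 138, 137, 139, 137, 140, 137, 137, 140, 130, 132, 141, 129, 122, 103, 100, 95, 151, 192, 169, 169, 181, 181, 183]
199 [149, 135, 145, 140, 133, 135, 137, 137, 135, 139, 133, 139, 134, 134, 136, 131, 123, 125, 122, 119, 141, 147, 149, 159, 168, 188, 185]
200 [153, 120, 102, 102, 95, 110, 143, 140, 139, 135, 136, 139, 136, 137, 138, 134, 124, 124, 123, 133, 135, 138, 136, 139, 139, 149, 140]
201 [106, 93, 86, 87, 127, 144, 147, 147, 145, 150, 144, 135, 126, 130, 135, 137, 136, 125, 120, 134, 136, 137, 132, 135, 134, 130, 131]
```

```bash
python3 - <<'E'
from h import *
ld=lambda n:(lambda d:(d['K'],d['E']))(np.load(f'pics/{n}.npz'))
S,D,W=ld('scene0'),ld('side0'),ld('w1')
def tri(obs):
    A=np.zeros((3,3));b=np.zeros(3);L=[]
    for (K,E),uv in obs:
        d=E[:3,:3]@np.linalg.inv(K)@np.array([*uv,1.]);d/=np.linalg.norm(d);P=np.eye(3)-np.outer(d,d);A+=P;b+=P@E[:3,3];L.append((P,E[:3,3]))
    x=np.linalg.solve(A,b);return x.round(4),[round(float(np.linalg.norm(P@(x-o))),4) for P,o in L]
w,s,d=(W,(267.4,100.0)),(S,(233.6,254.2)),(D,(286.2,184.8))
print('tip',tri([w,s]),tri([s,d]),tri([w,d]),tri([w,s,d]))
# short bar end: wrist, scene ; bar long end scene/side
print('bar short end',tri([(W,(225.9,115.1)),(S,(244.6,268.3))]))
print('bar long end',tri([(S,(320.9,247.7)),(D,(237.7,218.7))]))
E
```

```text
tip (array([ 0.6203, -0.1991,  0.0709]), [0.0002, 0.0002]) (array([ 0.619 , -0.2009,  0.0724]), [0.0024, 0.0024]) (array([ 0.6183, -0.1996,  0.0748]), [0.0021, 0.0021]) (array([ 0.6194, -0.2001,  0.0726]), [0.0016, 0.0019, 0.0031])
bar short end (array([ 0.6693, -0.1845,  0.063 ]), [0.0001, 0.0001])
bar long end (array([0.6573, 0.0205, 0.06  ]), [0.0026, 0.0026])
```

All three cameras put the pointer tip at x ≈ 0.619–0.620, which means a pull of about 50.5 mm. The tool has pulled 50.8 mm, so the leg is at the mark. I'll loosen the grip slightly, keeping the far finger holding against the spring, and slide along the bar.

carry_out([
  [0,0,0,0,0,0],
  [0,0,0,0,0,0],
  [0.004,0,0,0,0,0],
  [0.01,0,0,0,0,0],
  [0.016,0,0,0,0,0],
], grip=-0.67)

```text
clock: 16.65
tool_pos: [0.6096, -0.0184, 0.0169]
orientation: [-179.2, 0.1, -86.6]
force: [5.1, 3.8, 0.2]
opening: 0.0147
gripper_force: 2.5
```

carry_out([
  [0.006,0,0,0,0,0],
  [0.012,0,0,0,0,0],
  [0.018,0,0,0,0,0],
  [0.018,0,0,0,0,0],
])

```text
clock: 17.15
tool_pos: [0.6109, -0.0363, 0.017]
orientation: [-179.2, 0.1, -86.6]
force: [4.7, 3.8, -0.8]
opening: 0.0144
gripper_force: 3.3
```

carry_out([
  [0.004,0.0025,0,0,0,0],
  [0.008,0.0025,0,0,0,0],
  [0.013,0.0025,0,0,0,0],
  [0.013,0.0025,0,0,0,0],
])

```text
clock: 17.65
tool_pos: [0.6096, -0.049, 0.0169]
orientation: [-179.2, 0.1, -86.6]
force: [5.6, 6.4, -1.1]
opening: 0.0146
gripper_force: 4.0
```

```bash
cat >> h.py <<'E'
def st():
    o=obs();x,y,z=o['tool_pos'];e=np.radians(3.35)
    print(o['clock'],'standx',round(x*np.cos(e)+y*np.sin(e),4),'frommid',round(-x*np.sin(e)+y*np.cos(e)+.159,4),'z',round(z,4),o['orientation'].round(2),o['force'].round(1),o['moment'].round(2),round(o['opening'],4),o['gripper_force'].round(1))
E
python3 -c "
from h import *
st()"
```

```text
Traceback (most recent call last):
  File "h.py", line 26, in st
    print(o['clock'],'standx',round(x*np.cos(e)+y*np.sin(e),4),'frommid',round(-x*np.sin(e)+y*np.cos(e)+.159,4),'z',round(z,4),o['orientation'].round(2),o['force'].round(1),o['moment'].round(2),round(o['opening'],4),o['gripper_force'].round(1))
                                                                                                                                                                                                                        ^^^^^^^^^^^^^^^^^^^^^^^^
AttributeError: 'float' object has no attribute 'round'
```

carry_out([
  [0.004,0,0,0,0,0],
  [0.008,0,0,0,0,0],
  [0.012,0,0,0,0,0],
  [0.012,0,0,0,0,0],
])

```text
clock: 18.15
tool_pos: [0.6104, -0.061, 0.017]
orientation: [-179.2, 0.1, -86.6]
force: [5.7, 5.6, -0.5]
opening: 0.0146
gripper_force: 4.1
```

carry_out([
  [0.002,0,0,0,0,0],
  [0.004,0,0,0,0,0],
  [0.004,0,0,0,0,0],
])

```text
clock: 18.52
tool_pos: [0.6106, -0.0647, 0.017]
orientation: [-179.2, 0.1, -86.6]
force: [6.1, 7.6, -0.4]
opening: 0.0147
gripper_force: 4.4
```

carry_out([
  [0.001,0,0,0,0,0],
  [0.002,0,0,0,0,0],
  [0.002,0,0,0,0,0],
])

```text
clock: 18.9
tool_pos: [0.6107, -0.0662, 0.0169]
orientation: [-179.2, 0.2, -86.6]
force: [6.9, 10.2, -0.3]
opening: 0.0143
gripper_force: 6.1
```

carry_out([
  [0.001,0,0,0,0,0],
  [0.002,0,0,0,0,0],
  [0.002,0,0,0,0,0],
])

```text
clock: 19.27
tool_pos: [0.6111, -0.0663, 0.017]
orientation: [-179.1, 0.3, -86.6]
force: [4.2, 21.6, 1.2]
opening: 0.0145
gripper_force: 11.1
```

The lever is home: it stopped at 57 mm from mid and the force rose to 22 N. Now I'll grip firmly and check the mark.

carry_out([
  [0,0,0,0,0,0],
  [0,0,0,0,0,0],
  [0,0,0,0,0,0],
], grip=-1)

```text
clock: 19.65
tool_pos: [0.6113, -0.0662, 0.017]
orientation: [-179.1, 0.3, -86.6]
force: [4.9, 21.1, 0.8]
opening: 0.0131
gripper_force: 32.1
```

```bash
sed -i "s/o\['gripper_force'\].round(1)/o['gripper_force']/" h.py; python3 - <<'E'
from h import *
st()
c,k=snap('scene','c10.png'); a=cv2.imread('pics/c9.png')
for col in (239,243,247): print(col,a[246:262,col,0].tolist(),c[246:262,col,0].tolist())
e=np.radians(3.35)
E
```

```text
19.65 standx 0.6064 frommid 0.0572 z 0.017 [-179.09    0.27  -86.57] [ 4.9 21.1  0.8] [ 7.38 -1.45  0.29] 0.0131 32.10661182180047
239 [166, 169, 169, 162, 130, 80, 97, 158, 185, 175, 148, 114, 83, 61, 59, 58] [165, 166, 169, 161, 130, 77, 70, 95, 110, 118, 114, 103, 73, 39, 33, 36]
243 [167, 168, 161, 120, 75, 98, 166, 187, 178, 155, 119, 83, 63, 59, 62, 57] [167, 168, 159, 122, 73, 70, 96, 115, 120, 118, 107, 77, 42, 32, 39, 39]
247 [170, 158, 117, 74, 109, 175, 189, 173, 147, 114, 80, 62, 58, 61, 60, 55] [167, 158, 115, 72, 70, 98, 115, 118, 118, 104, 70, 38, 37, 31, 35, 38]
```

carry_out([
  [0,0.0008,0,0,0,0],
  [0,0.0008,0,0,0,0],
  [0,0.0008,0,0,0,0],
])

```text
clock: 20.08
tool_pos: [0.6107, -0.0663, 0.017]
orientation: [-179.1, 0.3, -86.6]
force: [5.4, 21.3, 0.1]
opening: 0.0132
gripper_force: 32.0
```

```bash
python3 - <<'E'
from h import *
st()
c,k=snap('scene','c11.png'); c=c.astype(int)
# grey bar top/bottom edges by saturation-like measure (R-B: orange high, steel ~0)
for f in('c9','c10','c11'):
    a=cv2.imread(f'pics/{f}.png').astype(float)
    out=[]
    for col in(239,241,243,245,247,249):
        p=a[248:264,col]; r=(p[:,2]-p[:,0])/(p.sum(1)+1); i=np.argmin(r[:8]); 
        j=[x for x in range(i,15) if r[x]<.2<=r[x+1]]
        out.append(round(248+j[0]+(.2-r[j[0]])/(r[j[0]+1]-r[j[0]]),2) if j else None)
    print(f,out)
E
```

```text
20.075 standx 0.6058 frommid 0.0572 z 0.017 [-179.07    0.27  -86.57] [ 5.4 21.3  0.1] [ 7.28 -1.76  0.29] 0.0132 32.03325837850571
c9 [np.float64(250.42), np.float64(249.76), np.float64(249.28), np.float64(256.33), np.float64(255.75), np.float64(255.24)]
c10 [np.float64(250.41), np.float64(249.77), np.float64(257.36), np.float64(256.79), np.float64(256.22), np.float64(255.55)]
c11 [np.float64(250.41), np.float64(249.75), np.float64(257.22), np.float64(256.43), np.float64(255.93), np.float64(255.39)]
```

```bash
python3 -c "
from h import *
print(workorder.close_job())"
```

```text
the job is handed in; nothing more can be done
None
```

I handed the job in at about 20 s: the isolator is turned to its OFF stop, the leg is held by the crossbar at the pointer mark (pull about 50.5 mm, within roughly 1 mm), and the cam lever is home; OFF and lever home rest on hard-stop force readings rather than a final picture, and no move was planned to touch the loose items.

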